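Open the contact cleaner's press-and-turn cap

TASK

The contact cleaner is in the blue bottle with the orange cap. Open its child-resistant cap: push the cap straight down hard and, while keeping it down, turn it anticlockwise (seen from above) about a sixth of a turn, until the pointer on the cap is at the green open dot, then let go. Leave the caps of the other two bottles closed.

Things in the scene. Friction and masses are not known exactly. Their poses are not given: they have to be found in the camera images.
- cleaner_cap (a point): Centre of the flat top of the orange cap on the blue bottle (68 mm wide, upright in a steel holder fixed to the bench). Cap: round, ribbed, 48 mm diameter, 34 mm high, top 158 mm above the bench, free all round; the bottle's shoulder is 12 mm below its lower edge. z is up, on the turning axis; x follows the cap's black pointer. Spring-held: sinks from 9 N, fully down (6 mm) at 16 N.
- cleaner_turn (a joint): Turn of that cap in rad, growing anticlockwise seen from above: 0 at the black closed dot on the shoulder (starts 0 to 0.08), 1.05 at the green open dot, end stop 1.15. Unpressed it locks at 0.1 (gives to 0.3 under a hard twist); pressed more than 4 mm down it turns with light friction (0.06 N m). Turned beyond 0.8 it can rise: let go, it springs back up and stays turned.
- oil_turn (a joint): Turn of the cap of another bottle, not to be opened: blue with a WHITE cap, the same shape, size and mechanism; 0 to 0.08 is closed.
- thinner_turn (a joint): Turn of the cap of another bottle, not to be opened: WHITE with an orange cap, the same shape, size and mechanism; 0 to 0.08 is closed.
Things that resemble listed ones, but are neither listed nor needed, are in the scene too. Leave any pink or purple look-alike of the part that bears cleaner_cap alone. What is shaped like the part that bears thinner_turn but purple is not meant.

How it is judged (in metres and radians):
On the way, in this order (a step that is already met when the one before it is completed fails the run):
1. the contact cleaner's cap has been pressed down at least 4 mm (distance of cleaner_cap from where it was at the start of the episode above 0.004 m), for 0.1 s.
2. its cap has been turned to within 11 degrees of the open dot or beyond (value of joint cleaner_turn above 0.85 rad), for 0.1 s.
At the end, for the whole second after the job is handed in: The contact cleaner's cap stands turned at least 0.85 rad (49 degrees; open dot at 60, end stop at 66), let go and back up to within 2 mm of its starting height; the caps of the other two bottles are still closed (under 0.5 rad) (value of joint cleaner_turn above 0.85 rad and distance of cleaner_cap from where it was at the start of the episode below 0.002 m and value of joint each of oil_turn, thinner_turn below 0.5 rad); the robot touches nothing.
It fails at once if the cap of one of the other two bottles is turned open (0.5 rad or more) (value of joint any of oil_turn, thinner_turn above 0.5 rad).
It also fails if it takes over 32 s, if anything falls off the work surface, if the arm or the gripper's body presses on something with over 40 N, if the wrist force passes 120 N, or if a joint passes its speed limit or range.

ROBOT

A 6-joint arm with a two-finger parallel gripper is mounted at the origin on the work surface. World frame = base frame: x ahead of the robot, y to its left, z up, the work surface at z = 0. Lengths are in mm, angles in rad, forces in N, time in s.
With the tool pointing down it reaches from about 350 to 875 mm from the base axis. Payload 4.2 kg.
Tool frame: the origin (TCP) lies between the finger pads; the fingertips stand 25 mm ahead of it and the grasp point (between the pads) lies 6 mm ahead of it; z points along the fingers, y is the line along which they close (so a half turn about z gives the same grasp; the last joint's range is limited). The gripper opens to 85 mm and grips with 20 to 120 N. Pads are 22 mm wide; open, the fingers measure 114 mm over their backs; the gripper's body (76 mm by 85 mm) begins 54 mm behind the grasp point. The pads swing forward as they close: fully open they stand 13 mm farther back than shut.
Start: joints at [1.514, 0.385, 0.008, 0, -1.194, -0.259], TCP at [194.078, 594.082, 256.312] pointing down, gripper open.
Joint ranges: [-3.14, 3.14], [-1.21, 2.06], [-1.07, 1.41], [-3.16, 2.05], [-2.99, -0.16], [-3.1, 3.1]. Speed limits (rad/s): [2.79, 2.79, 3.14, 3.14, 3.14, 3.14].

INTERFACE

Orientations are given as a unit quaternion [x, y, z, w].
In Python, from bench import read_state, imaging, workorder, nets gives the robot as it stands.
- The arm moves only by the tool apply_moves, never from a script. Its argument "rows" is a list of rows, each an object with "hand": the opening, from -1 (shut) to 1 (fully open); "delta_pos": the shift along the tool's x, y, z in mm, a list of three; "yaw": the turn about the tool's z in rad. A call has 1 to 12 rows; each row is the pose to reach, as a shift and turn from the pose commanded when the call began, along the tool's axes at that moment; what a row does not reach only later rows make up. A row lasts 1/12 s, in which the tool goes at most 41.7 mm and 7.16 degrees, less where a joint would pass 70% of its speed; a pose out of reach is approached as far as the arm can. A call with a gripper value outside its range is refused whole. The fingers move at their own pace and stop on an object; the grip force is fixed at half the most. Time passes only in rows, so rows that repeat a pose let the fingers close. It gives the time, the measured TCP pose, the force, the opening and the grip force at its end, in the units of the state.
- read_state(): the state, without advancing time (a new reading comes with each control period).
- imaging.get_image(name): name is "scene" or "side" or "wrist"; returns a dict with "pixels" (400x640x3 uint8, red, green, blue), "fx", "fy", "cx", "cy" (pixels), "xyz" and "rotation" of the camera in the world. Camera axes: x right, y down, z forward; pixel columns grow to the right and rows downward; lengths in mm; the calibration is good to about 2 mm. A picture is of the moment at which its call begins. There is no depth.
- workorder.job_done(): hands the job in; it is judged then, once.
Trained networks look in the newest picture that a camera, given by its name, has taken for a name from the list of things; names that differ only in an ending like _2 or _b are one class to them, and where a whole thing is asked for, a point or a joint stands for the part that bears it (a point fixed in the world has none). Each returns a list of dicts, best first, with "score" (0 to 1); they miss things now and then, are a little off and sometimes report something else, mostly with a low value. They report only what shows in the picture. A call takes as long as a camera call. They do not tell look-alikes from the thing itself.
- nets.find_in(camera, query): "location" ([row, column] in pixels, amid what is visible of it).
- nets.pinpoint(camera, query): "location" ([row, column] in pixels: a listed point, or the origin of a listed thing).
The state is a dict: "clock": time; "joints": joint angles; "joint_vel": joint speeds; "joint_efforts": joint torques, N m; "position": TCP position; "ee_rot": TCP orientation; "contact_force": force on the tool from outside, world axes, zero at the start; "wrist_torque": the same for the moment, N m; "gripper_width": finger opening in mm; "grasp_force": force on a finger pad.
Only numpy, scipy, OpenCV 4.12 (cv2) and the standard library are available. Lean on these libraries where they do the work, as an engineer would, in place of code of your own. Each camera call takes 0.05 s, during which the arm holds its last target. There are 200 camera calls.

## Working session

There is one attempt and no reset: what is moved stays moved. The work goes in short steps, Python scripts to look and compute and a tool call to move; the robot and the scene stay as the last step left them, time stands still between calls to the robot, and variables do not carry over. Pictures are saved under pics/ and viewed, at most 10 in all, crops included, and the job is handed in when it is done.

Besides the shell and the picture viewer there is one more tool, called after ">>>" as a command line: name --argument value ..., lists and objects as JSON in quotes. apply_moves: Moves the arm, as the interface text tells. Its arguments: {"type":"object","properties":{"rows":{"type":"array"}},"required":["rows"]}

```bash
mkdir -p pics
cat > h.py <<'E'
import numpy as np, cv2
from bench import read_state, imaging, workorder, nets
def save(im,name,crop=None,s=1):
    p=im["pixels"][:,:,::-1]
    if crop: r0,r1,c0,c1=crop; p=p[r0:r1,c0:c1]
    cv2.imwrite("pics/"+name,cv2.resize(p,None,fx=s,fy=s,interpolation=cv2.INTER_CUBIC))
def ray(im,rc):
    d=np.array([(rc[1]-im["cx"])/im["fx"],(rc[0]-im["cy"])/im["fy"],1.])
    d=np.array(im["rotation"]).reshape(3,3)@d
    return np.array(im["xyz"],float),d/np.linalg.norm(d)
def tri(rays):
    A=sum(np.eye(3)-np.outer(d,d) for o,d in rays); b=sum((np.eye(3)-np.outer(d,d))@o for o,d in rays)
    X=np.linalg.solve(A,b); return X,[np.linalg.norm(np.cross(X-o,d)) for o,d in rays]
def atz(im,rc,z):
    o,d=ray(im,rc); return o+d*(z-o[2])/d[2]
def proj(im,X):
    p=np.array(im["rotation"]).reshape(3,3).T@(np.array(X)-im["xyz"]); return [im["fy"]*p[1]/p[2]+im["cy"],im["fx"]*p[0]/p[2]+im["cx"]]
E
python3 - <<'E'
from h import *
s=read_state(); print(s)
for c in ["scene","side"]:
    im=imaging.get_image(c); save(im,c+"1.png")
    print(c,np.round(im["xyz"]))
    for q in ["cleaner_cap","oil_turn","thinner_turn"]:
        print(q,[(np.round(r["location"],1).tolist(),round(r["score"],2)) for r in nets.pinpoint(c,q)])
E
```

```text
{'clock': 0.0, 'joints': array([ 1.51359459e+00,  3.85575035e-01,  6.59668746e-03, -5.08052909e-04,
       -1.19400586e+00, -2.58621838e-01]), 'joint_vel': array([-0.00096641, -0.00078365, -0.0013925 , -0.00222691, -0.00045475,
        0.00081868]), 'joint_efforts': array([-3.52853431e-05, -3.92285728e+01,  1.88395375e+01,  4.18589383e+00,
       -4.60650801e-03,  5.15108042e-06]), 'position': array([193.92375128, 593.58221965, 255.19762924]), 'ee_rot': array([ 9.87542459e-01, -1.57348781e-01, -1.24922984e-04,  1.11213755e-03]), 'contact_force': array([-0.23920817,  0.03132704,  0.18047615]), 'wrist_torque': array([-0.03609457,  0.06799666,  0.00556998]), 'grasp_force': 0.0, 'gripper_width': 85.72805695181763}
scene [1283.  -90. 1227.]
cleaner_cap [([192.9, 443.6], 0.76), ([153.5, 458.8], 0.73)]Traceback (most recent call last):
  File "<stdin>", line 7, in <module>
ValueError: it knows: cleaner_cap
```

Run:
```python
from h import *
for c in ["scene","side"]:
    im=imaging.get_image(c); save(im,c+"2.png")
    print(c,np.round(im["xyz"]))
    print([(np.round(r["location"],1).tolist(),round(r["score"],2)) for r in nets.pinpoint(c,"cleaner_cap")])
    for q in ["cleaner_cap","oil_turn","thinner_turn"]:
        print(q,[(np.round(r["location"],1).tolist(),round(r["score"],2)) for r in nets.find_in(c,q)])
```

```text
scene [1283.  -90. 1227.]
[([157.0, 405.8], 0.86), ([193.4, 446.3], 0.76)]
cleaner_cap [([158.8, 456.2], 0.83), ([194.5, 440.2], 0.77), ([159.4, 407.1], 0.51)]
oil_turn [([194.0, 310.9], 0.83)]
thinner_turn [([177.7, 235.4], 0.75), ([190.0, 181.0], 0.55)]
side [  -73. -1062.   816.]
[([166.7, 253.4], 0.78), ([150.3, 246.6], 0.52), ([147.8, 283.6], 0.5)]
cleaner_cap [([173.6, 253.0], 0.81), ([153.2, 245.8], 0.6), ([153.7, 283.0], 0.5)]
oil_turn [([203.0, 322.1], 0.7)]
thinner_turn [([284.4, 385.0], 0.81), ([252.3, 343.0], 0.59)]
```

View pics/scene2.png

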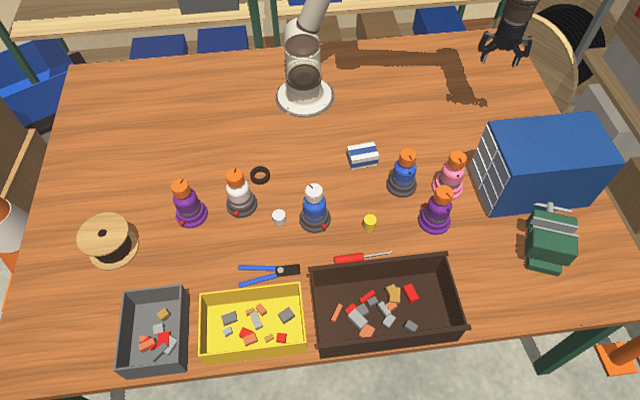

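View pics/side2.png

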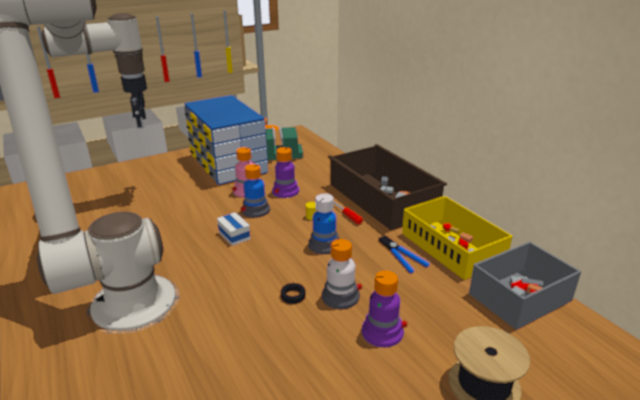

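In the scene view, these could be taken for the target:
- Blue bottle with orange cap at (157,406). This is the target, and it is at (167,253) in the side view.
- Pink look-alike at (156,457).
- Purple look-alikes at (190,442) and (185,180).
- White bottle with orange cap (thinner) at (173,235).
- Blue bottle with white cap (oil) at (190,313).

I choose the blue one with the orange cap and will check it in a close crop.

Run:
```python
from h import *
a=imaging.get_image("scene"); b=imaging.get_image("side")
pick=lambda c,t:min(nets.pinpoint(c,"cleaner_cap"),key=lambda r:np.hypot(*(np.array(r["location"])-t)))["location"]
pa=pick("scene",[157,406]);pb=pick("side",[167,253]);print(pa,pb)
print(tri([ray(a,pa),ray(b,pb)]))
for n,p in dict(pink=(156,457),purple=(190,442),oil=(188,313)).items(): print(n,atz(a,p,158).round())
print("blue box top left corner",atz(a,(122,490),190).round())
save(a,"crop1.png",(135,205,375,475),8)
for y in np.array([0]): print(read_state()["position"])
```

```text
[155.9, 409.0] [164.8, 251.2]Traceback (most recent call last):
  File "<stdin>", line 5, in <module>
  File "h.py", line 9, in ray
    d=np.array(im["rotation"]).reshape(3,3)@d
      ~~~~~~~~~~~~~~~~~~~~~~~~~~~~~~~~^^^^^
ValueError: cannot reshape array of size 4 into shape (3,3)
```

```bash
sed -i 's/np.array(im\["rotation"\]).reshape(3,3)/R.from_quat(im["rotation"]).as_matrix()/; 1a from scipy.spatial.transform import Rotation as R' h.py
python3 - <<'E'
from h import *
a=imaging.get_image("scene"); b=imaging.get_image("side")
pick=lambda c,t:min(nets.pinpoint(c,"cleaner_cap"),key=lambda r:np.hypot(*(np.array(r["location"])-t)))["location"]
pa=pick("scene",[157,406]);pb=pick("side",[167,253]);print(pa,pb)
print(tri([ray(a,pa),ray(b,pb)]))
for n,p in dict(pink=(156,457),purple=(190,442),oil=(188,313)).items(): print(n,atz(a,p,158).round())
print("blue box top left corner",atz(a,(122,490),190).round(),atz(a,(205,478),0).round())
save(a,"crop1.png",(135,205,375,475),8)
E
```

```text
[156.8, 408.7] [166.4, 251.0]
(array([447.71231976, 268.20599662, 153.09264619]), [np.float64(4.635411895613026), np.float64(4.63541189561278)])
pink [472. 403. 158.]
purple [583. 327. 158.]
oil [531. -25. 158.]
blue box top left corner [382. 522. 190.] [550. 484.   0.]
```

View pics/crop1.png

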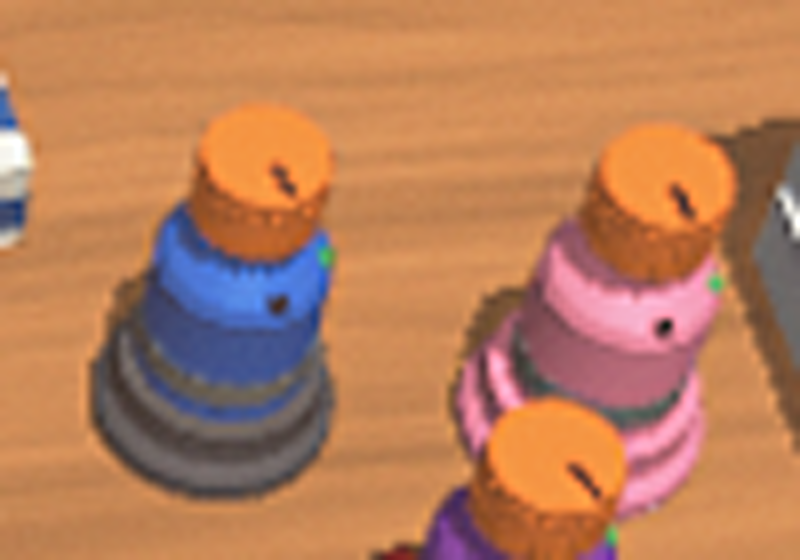

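The crop shows the blue bottle's orange cap with its top centre near crop (265,157), which is about pixel (155,408). That fits the net's point. The pink and purple look-alikes are to its right and below. The point at z≈153 against the stated 158 is plausible, so I'll move above it and refine with the wrist camera.

```bash
cat >> h.py <<'E'
def delta(t,s=None):
    s=s or read_state(); return (R.from_quat(s["ee_rot"]).as_matrix().T@(np.array(t)-s["position"])).round(1)
E
python3 - <<'E'
from h import *
print(delta([448,268,285])); print(read_state()["clock"])
im=imaging.get_image("wrist"); print(im["xyz"],R.from_quat(im["rotation"]).as_matrix().round(2))
E
```

```text
[342.6 231.1 -28.7]
1.0
[262.77536423 571.70121552 373.10953524] [[-0.31 -0.91 -0.27]
 [-0.95  0.3   0.09]
 [-0.    0.28 -0.96]]
```

>>> apply_moves --rows '[{"hand":1,"delta_pos":[25,17,-15],"yaw":0},{"hand":1,"delta_pos":[55,37,-29],"yaw":0},{"hand":1,"delta_pos":[85,57,-29],"yaw":0},{"hand":1,"delta_pos":[115,78,-29],"yaw":0},{"hand":1,"delta_pos":[145,98,-29],"yaw":0},{"hand":1,"delta_pos":[175,118,-29],"yaw":0},{"hand":1,"delta_pos":[205,138,-29],"yaw":0},{"hand":1,"delta_pos":[235,159,-29],"yaw":0},{"hand":1,"delta_pos":[265,179,-29],"yaw":0},{"hand":1,"delta_pos":[295,199,-29],"yaw":0},{"hand":1,"delta_pos":[325,219,-29],"yaw":0},{"hand":1,"delta_pos":[343,231,-29],"yaw":0}]'

```text
clock: 2.05
position: [449.7, 265.5, 285.6]
ee_rot: [0.987, -0.158, 0.0, 0.0]
contact_force: [-0.6, 0.3, -0.6]
gripper_width: 85.6
grasp_force: 0.0
```

>>> apply_moves --rows '[{"hand":1,"delta_pos":[0,0,0],"yaw":0},{"hand":1,"delta_pos":[0,0,0],"yaw":0},{"hand":1,"delta_pos":[0,0,0],"yaw":0},{"hand":1,"delta_pos":[0,0,0],"yaw":0}]'

```text
clock: 2.38
position: [447.9, 268.7, 285.4]
ee_rot: [0.988, -0.157, -0.0, -0.0]
contact_force: [-0.4, -0.3, -0.7]
gripper_width: 85.4
grasp_force: 0.0
```

Run:
```python
from h import *
s=read_state(); print(s["clock"],s["position"],s["joints"].round(3),s["contact_force"])
im=imaging.get_image("wrist"); save(im,"w1.png")
for r in nets.pinpoint("wrist","cleaner_cap"): print(r,atz(im,r["location"],158))
print("expected",proj(im,[448,268,158]))
import pickle; pickle.dump(im,open("w1.pkl","wb"))
```

```text
2.3833 [447.9169718  268.68990383 285.35381667] [ 0.851  0.189 -0.194 -0.    -1.188  0.405] [-0.36024178 -0.30155538 -0.68485234]
{'location': [41.2, 163.3], 'score': 0.72} [586.30204693 329.71535826 158.        ]
{'location': [201.7, 321.0], 'score': 0.71} [446.19785974 262.86380276 158.        ]
{'location': [222.9, 137.4], 'score': 0.66} [474.17560584 405.14089467 158.        ]
expected [np.float64(201.54144749167602), np.float64(313.9255828351723)]
```

View pics/w1.png

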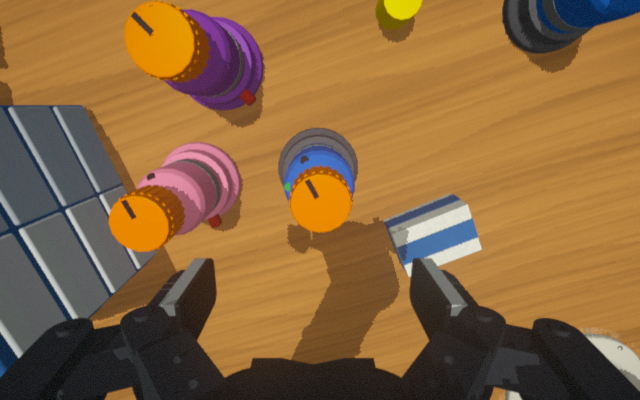

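The wrist view shows the blue bottle's cap at about (202,321), the pink one at (224,140) and the purple one at (41,160). The white-and-blue box at (235,435) is low. I'll shift sideways and go partway down for a second view.

>>> apply_moves --rows '[{"hand":1,"delta_pos":[0,6,20],"yaw":0},{"hand":1,"delta_pos":[0,6,45],"yaw":0},{"hand":1,"delta_pos":[0,6,60],"yaw":0},{"hand":1,"delta_pos":[0,6,60],"yaw":0},{"hand":1,"delta_pos":[0,6,60],"yaw":0},{"hand":1,"delta_pos":[0,6,60],"yaw":0}]'

```text
clock: 2.98
position: [447.0, 263.2, 226.5]
ee_rot: [0.988, -0.157, 0.001, -0.001]
contact_force: [-0.3, -1.1, 0.0]
gripper_width: 85.3
grasp_force: 0.0
```

Run:
```python
from h import *
import pickle
s=read_state(); print(s["clock"],s["position"])
im=imaging.get_image("wrist"); save(im,"w2.png")
print("expected",proj(im,[446,263,158]))
rs=nets.pinpoint("wrist","cleaner_cap"); print(rs)
w1=pickle.load(open("w1.pkl","rb"))
def top(im,near):   # orange top blob: bright flat colour
    h=cv2.cvtColor(im["pixels"],cv2.COLOR_RGB2HSV); m=((h[...,0]<22)&(h[...,1]>200)&(h[...,2]>220)).astype(np.uint8)
    n,l,st,c=cv2.connectedComponentsWithStats(m); k=1+np.argmin([np.hypot(c[i][1]-near[0],c[i][0]-near[1])+(1e4 if st[i][4]<500 else 0) for i in range(1,n)])
    cs=max(cv2.findContours((l==k).astype(np.uint8),0,1)[0],key=cv2.contourArea); (x,y),ax,_=cv2.fitEllipse(cv2.convexHull(cs)); return [y,x],ax
a,ax=top(w1,[203,321]); b,bx=top(im,proj(im,[446,263,158])); print(a,ax,b,bx)
print("ellipses",tri([ray(w1,a),ray(im,b)]),atz(w1,a,158),atz(im,b,158))
for r in rs: print(r["location"],atz(im,r["location"],158))
X=atz(im,b,158)
print("diam mm",np.array(bx)/im["fx"]*np.linalg.norm(X-im["xyz"]))
print("delta to grasp",delta([X[0],X[1],151]))
```

```text
2.9833 [446.98950841 263.23887617 226.54073555]
expected [np.float64(231.26762265295082), np.float64(314.09739758652915)]
[{'location': [233.9, 312.3], 'score': 0.77}, {'location': [20.3, 101.5], 'score': 0.72}]
[202.8398895263672, 320.0919494628906] (56.020057678222656, 59.84046173095703) [228.79531860351562, 313.4447326660156] (63.056907653808594, 78.07971954345703)
ellipses (array([438.26825915, 265.75455558, 132.69464035]), [np.float64(0.1724305863615149), np.float64(0.1724305863615075)]) [445.5415369  263.80556889 158.        ] [447.62718347 262.88365986 158.        ]
[233.9, 312.3] [444.72120451 264.55002152 158.        ]
[20.3, 101.5] [587.16007335 329.79635044 158.        ]
diam mm [37.85807249 46.87746026]
delta to grasp [ 0.5  0.2 75.8]
```

View pics/w2.png

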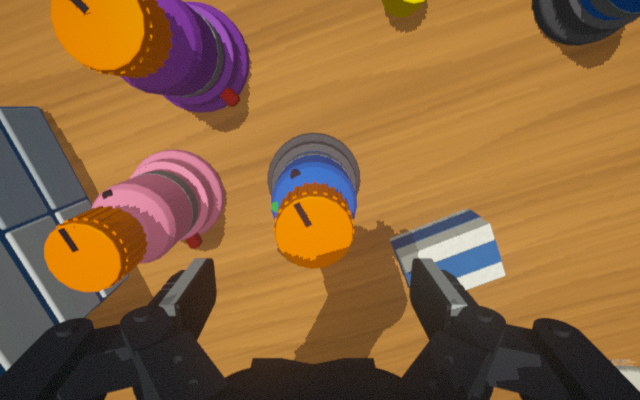

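The wrist view shows the cap disc spanning columns 275–354 and rows 193–268, so its centre is near (231,314), right on the expected point. I'll combine all the rays to get the height.

Run:
```python
from h import *
import pickle
w1=pickle.load(open("w1.pkl","rb")); w2=imaging.get_image("wrist"); a=imaging.get_image("scene"); b=imaging.get_image("side")
rs=[ray(w1,[202.5,320.5]),ray(w2,[231,314]),ray(a,[156,408.3]),ray(b,[166.5,251.7])]
print(tri(rs)); print(tri(rs[:3])); X=tri(rs)[0]; print(atz(w2,[231,314],158)); print(delta([X[0],X[1],152]))
```

```text
(array([446.37962597, 264.13606583, 155.72055552]), [np.float64(1.4077017400426757), np.float64(1.354835390099161), np.float64(4.097521485157406), np.float64(2.5703153159615804)])
(array([442.17104847, 265.28815228, 145.07079673]), [np.float64(0.9874226296711552), np.float64(1.099749461945391), np.float64(2.004686703722722)])
[446.17441049 262.97133805 158.        ]
[-0.9 -1.2 74.2]
```

The height is 156 mm against the stated 158, so it agrees. I'll descend with the fingers around the cap and close.

>>> apply_moves --rows '[{"hand":1,"delta_pos":[-0.5,-0.5,20],"yaw":0},{"hand":1,"delta_pos":[-0.5,-0.5,40],"yaw":0},{"hand":1,"delta_pos":[-0.5,-0.5,55],"yaw":0},{"hand":1,"delta_pos":[-0.5,-0.5,68],"yaw":0},{"hand":1,"delta_pos":[-0.5,-0.5,75],"yaw":0},{"hand":1,"delta_pos":[-0.5,-0.5,75],"yaw":0},{"hand":1,"delta_pos":[-0.5,-0.5,75],"yaw":0},{"hand":1,"delta_pos":[-0.5,-0.5,75],"yaw":0}]'

```text
clock: 3.9
position: [446.8, 263.4, 151.3]
ee_rot: [0.988, -0.157, 0.001, -0.001]
contact_force: [-0.2, -0.1, 0.6]
gripper_width: 85.6
grasp_force: 0.0
```

>>> apply_moves --rows '[{"hand":-1,"delta_pos":[0,0,0],"yaw":0},{"hand":-1,"delta_pos":[0,0,0],"yaw":0},{"hand":-1,"delta_pos":[0,0,0],"yaw":0},{"hand":-1,"delta_pos":[0,0,0],"yaw":0},{"hand":-1,"delta_pos":[0,0,0],"yaw":0},{"hand":-1,"delta_pos":[0,0,0],"yaw":0},{"hand":-1,"delta_pos":[0,0,0],"yaw":0},{"hand":-1,"delta_pos":[0,0,0],"yaw":0}]'

```text
clock: 4.57
position: [446.3, 263.0, 151.2]
ee_rot: [0.988, -0.157, 0.0, -0.0]
contact_force: [-1.4, -0.9, 5.1]
gripper_width: 46.7
grasp_force: 61.5
```

The grip is on the cap, at 46.7 mm and 61 N, with little side load. Next I press down.

>>> apply_moves --rows '[{"hand":-1,"delta_pos":[0,0,2],"yaw":0},{"hand":-1,"delta_pos":[0,0,4],"yaw":0},{"hand":-1,"delta_pos":[0,0,6],"yaw":0},{"hand":-1,"delta_pos":[0,0,8],"yaw":0},{"hand":-1,"delta_pos":[0,0,8],"yaw":0},{"hand":-1,"delta_pos":[0,0,8],"yaw":0},{"hand":-1,"delta_pos":[0,0,8],"yaw":0}]'

```text
clock: 5.15
position: [446.4, 263.0, 145.1]
ee_rot: [0.988, -0.157, 0.001, -0.0]
contact_force: [-5.7, -1.3, 16.5]
gripper_width: 46.2
grasp_force: 62.9
```

>>> apply_moves --rows '[{"hand":-1,"delta_pos":[0,0,1],"yaw":0},{"hand":-1,"delta_pos":[0,0,2],"yaw":0},{"hand":-1,"delta_pos":[0,0,2],"yaw":0},{"hand":-1,"delta_pos":[0,0,2],"yaw":0}]'

```text
clock: 5.48
position: [446.4, 263.0, 145.0]
ee_rot: [0.988, -0.156, 0.001, -0.0]
contact_force: [-10.2, -4.2, 27.2]
gripper_width: 46.7
grasp_force: 63.7
```

The cap is on its stop: 6.2 mm down at 27 N. Next I turn it anticlockwise, which is negative yaw because tool z points down.

>>> apply_moves --rows '[{"hand":-1,"delta_pos":[0,0,0],"yaw":-0.1},{"hand":-1,"delta_pos":[0,0,0],"yaw":-0.2},{"hand":-1,"delta_pos":[0,0,0],"yaw":-0.3},{"hand":-1,"delta_pos":[0,0,0],"yaw":-0.4},{"hand":-1,"delta_pos":[0,0,0],"yaw":-0.5},{"hand":-1,"delta_pos":[0,0,0],"yaw":-0.6},{"hand":-1,"delta_pos":[0,0,0],"yaw":-0.7},{"hand":-1,"delta_pos":[0,0,0],"yaw":-0.8},{"hand":-1,"delta_pos":[0,0,0],"yaw":-0.9},{"hand":-1,"delta_pos":[0,0,0],"yaw":-1.0},{"hand":-1,"delta_pos":[0,0,0],"yaw":-1.05},{"hand":-1,"delta_pos":[0,0,0],"yaw":-1.05}]'

```text
clock: 6.48
position: [446.1, 264.7, 145.1]
ee_rot: [0.933, 0.361, 0.002, -0.001]
contact_force: [-14.6, 2.6, 27.0]
gripper_width: 46.9
grasp_force: 63.8
```

>>> apply_moves --rows '[{"hand":-1,"delta_pos":[0,0,0],"yaw":0},{"hand":-1,"delta_pos":[0,0,0],"yaw":0},{"hand":-1,"delta_pos":[0,0,0],"yaw":0}]'

```text
clock: 6.73
position: [446.1, 264.7, 145.1]
ee_rot: [0.933, 0.36, 0.002, -0.001]
contact_force: [-14.0, 2.0, 26.7]
gripper_width: 46.4
grasp_force: 63.8
```

Run:
```python
from h import *
s=read_state(); print(s["joints"].round(3),s["wrist_torque"],s["clock"])
save(imaging.get_image("wrist"),"w3.png"); save(imaging.get_image("scene"),"c3.png",(135,205,375,475),6)
```

```text
[ 8.490e-01  3.180e-01 -4.060e-01 -1.000e-03 -8.420e-01  1.459e+00] [0.53291215 4.10714351 0.02826923] 6.7333
```

View pics/w3.png

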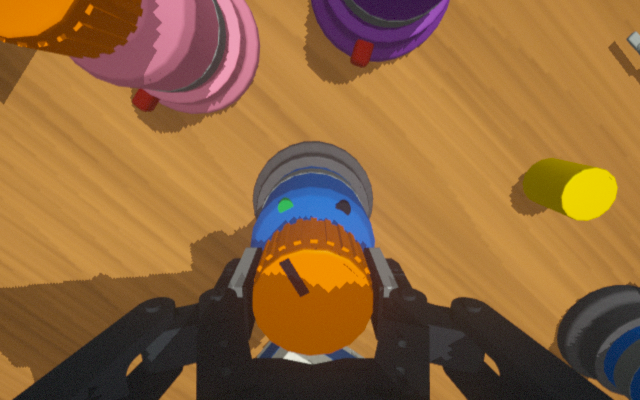

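The wrist view shows the cap pressed, with its pointer running from (306,294) to (286,262), aimed at the green dot at (286,206). Next I let it rise, release and retreat straight up.

>>> apply_moves --rows '[{"hand":-1,"delta_pos":[0,0,-4],"yaw":0},{"hand":-1,"delta_pos":[0,0,-8],"yaw":0},{"hand":-1,"delta_pos":[0,0,-9],"yaw":0},{"hand":-1,"delta_pos":[0,0,-9],"yaw":0},{"hand":1,"delta_pos":[0,0,-9],"yaw":0},{"hand":1,"delta_pos":[0,0,-9],"yaw":0},{"hand":1,"delta_pos":[0,0,-9],"yaw":0},{"hand":1,"delta_pos":[0,0,-9],"yaw":0},{"hand":1,"delta_pos":[0,0,-9],"yaw":0},{"hand":1,"delta_pos":[0,0,-9],"yaw":0},{"hand":1,"delta_pos":[0,0,-9],"yaw":0},{"hand":1,"delta_pos":[0,0,-9],"yaw":0}]'

```text
clock: 7.83
position: [446.2, 262.8, 149.2]
ee_rot: [0.933, 0.359, -0.0, 0.0]
contact_force: [-0.5, -0.6, 0.2]
gripper_width: 85.9
grasp_force: 0.0
```

>>> apply_moves --rows '[{"hand":1,"delta_pos":[0,0,-5],"yaw":0},{"hand":1,"delta_pos":[0,0,-20],"yaw":0},{"hand":1,"delta_pos":[0,0,-45],"yaw":0},{"hand":1,"delta_pos":[0,0,-70],"yaw":0},{"hand":1,"delta_pos":[0,0,-90],"yaw":0},{"hand":1,"delta_pos":[0,0,-90],"yaw":0},{"hand":1,"delta_pos":[0,0,-90],"yaw":0},{"hand":1,"delta_pos":[0,0,-90],"yaw":0}]'

```text
clock: 8.5
position: [445.7, 262.6, 238.9]
ee_rot: [0.933, 0.359, -0.0, -0.0]
contact_force: [-0.5, 0.1, -0.9]
gripper_width: 85.4
grasp_force: 0.0
```

Run:
```python
from h import *
s=read_state(); print(s["contact_force"],s["clock"])
im=imaging.get_image("wrist"); save(im,"w4.png")
for r in nets.pinpoint("wrist","cleaner_cap"): print(r["location"],atz(im,r["location"],158))
```

```text
[-0.50628868  0.05650553 -0.89584975] 8.5
[224.3, 308.4] [443.16539564 264.25345012 158.        ]
[20.0, 148.3] [472.43688197 405.660578   158.        ]
```

View pics/w4.png

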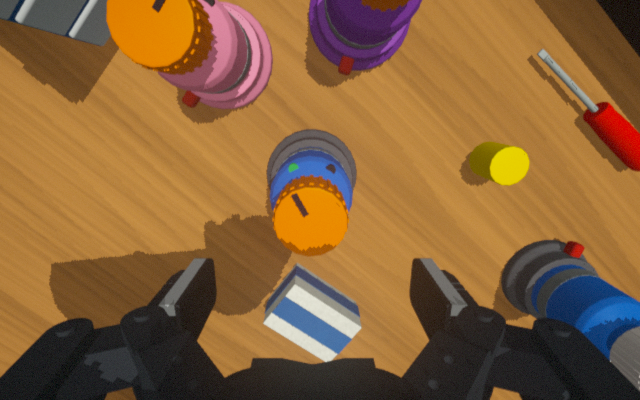

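The wrist view shows the cap free, with its pointer at (300,205) aimed at the green dot at (293,168). In the tool frame it looks the same as before the 1.05 rad turn. Its disc is 74 px wide, as expected for a cap back at full height, so I'll hand in.

```bash
python3 -c "
from bench import workorder; print(workorder.job_done())"
```

```text
the job is handed in; nothing more can be done
None
```

I pressed the blue bottle's orange cap fully down, turned it about 1.05 rad to the green open dot and released it; it looks back at full height, the other two bottles weren't touched, and the job is handed in (no verdict returned).

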